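# Clamp the bench pin under the T-handle screw

## Robot

A 7-joint arm with a two-finger parallel gripper is mounted at the origin on the work surface. World frame = base frame: x ahead of the robot, y to its left, z up, the work surface at z = 0. Lengths are in m, angles in rad, forces in N, time in s.
With the tool pointing down it reaches from about 0.4 to 0.875 m from the base axis. Payload 19.3 kg.
Tool frame: the origin (TCP) lies midway between the tips of the shut fingers; the grasp point (between the pads) lies 19 mm behind it; z points along the fingers, y is the line along which they close (so a half turn about z gives the same grasp; the last joint's range is limited). The gripper opens to 85 mm and grips with 20 to 120 N. Pads are 22 mm wide; open, the fingers measure 114 mm over their backs; the gripper's body (76 mm by 85 mm) begins 54 mm behind the grasp point. The pads swing forward as they close: fully open they stand 13 mm farther back than shut.
Start: joints at [-1.209, 0.521, -0.036, 1.599, 0.021, 1.021, -0.113], TCP at [0.262, 0.568, 0.231] pointing down, gripper open.
Joint ranges: [-2.91, 2.91], [-0.3, 2.13], [-1.5, 1.42], [0.17, 2.43], [-1.26, 4.41], [0.16, 1.93], [-2.52, 2.52]. Speed limits (rad/s): [1.89, 1.89, 2.39, 2.39, 3.01, 3.01, 3.01].

## Interface

Orientations are given as [roll, pitch, yaw] about the fixed x, y, z axes, in that order (R = Rz(yaw) Ry(pitch) Rx(roll)).
In Python, from workcell import bot gives the robot as it stands.
- The arm moves only by the tool move_arm, never from a script. Its argument "series" is a list of rows, each a list of 3 entries, a list of its own where there are three numbers: the shift along the tool's x, y, z in cm, then the turn, a rotation vector about the tool's x, y, z in rad, then the opening in per cent of the stroke, from 0 (shut) to 100 (fully open). A call has 1 to 20 rows; each row is the pose to reach, as a shift and turn from the pose commanded when the call began, along the tool's axes at that moment; what a row does not reach only later rows make up. A row lasts 1/12 s, in which the tool goes at most 41.7 mm and 7.16 degrees, less where a joint would pass 70% of its speed; a pose out of reach is approached as far as the arm can. A call with a gripper value outside its range is refused whole. The fingers move at their own pace and stop on an object; "squeeze" is the grip in N (left out, the last holds). Time passes only in rows, so rows that repeat a pose let the fingers close. It gives the time, the measured TCP pose, the force, the opening and the grip force at its end, in the units of the state.
- bot.observe(): the state, without advancing time (a new reading comes with each control period).
- bot.grab_frame(name): name is "scene" or "top" or "wrist"; returns (picture, depth): 480x640x3 uint8, red, green, blue; 480x640 float32, m along the optical axis (not along the pixel's ray), 0 where there is no reading.
- bot.camera_params(name): a dict with "fovy" (degrees; the focal length in pixels is half the picture's height over the tangent of half this angle, whatever the lens; pixels are square), "cx", "cy" (the principal point, pixels), "R" (3x3) and "t" (3): a world point X has camera coordinates R X + t; the wrist camera has in their place "tool_from_camera" (4x4, takes a point from camera to tool coordinates, whose origin is the TCP and whose axes are the flange's). Camera axes: x right, y down, z forward; pixel columns grow to the right and rows downward; lengths in m; the calibration is good to about 2 mm. A picture is of the moment at which its call begins: read the wrist's pose just before it. camera_params takes no time and is no camera call.
- bot.job_done(): hands the job in; it is judged then, once.
Trained networks look in the newest picture that a camera, given by its name, has taken for a name from the list of things; names that differ only in an ending like _2 or _b are one class to them, and where a whole thing is asked for, a point or a joint stands for the part that bears it (a point fixed in the world has none). Each returns a list of dicts, best first, with "conf" (0 to 1); they miss things now and then, are a little off and sometimes report something else, mostly with a low value. They report only what shows in the picture. A call takes as long as a camera call. They do not tell look-alikes from the thing itself.
- bot.find_in(camera, thing): "bbox" ([left, top, right, bottom] in pixels, round what is visible of it).
- bot.trace(camera, thing): "mask" (480x640 bool, what is visible of it) and "bbox" ([left, top, right, bottom] in pixels, round what is visible of it).
The state is a dict: "clock": time; "qpos": joint angles; "qd": joint speeds; "joint_efforts": joint torques, N m; "position": TCP position; "tool_rot": TCP orientation; "force": force on the tool from outside, world axes, zero at the start; "moment": the same for the moment, N m; "grip_width": finger opening in m; "finger_force": force on a finger pad.
Only numpy, scipy, OpenCV 4.12 (cv2) and the standard library are available. Lean on these libraries where they do the work, as an engineer would, in place of code of your own. Each camera call takes 0.05 s, during which the arm holds its last target. There are 200 camera calls.

## Task

Put the V-notched wooden bench pin into the bench clamp: plain tail end in, flat on the ledge, midway between the two columns and pushed straight in up to the stop. Then turn the T-handle clockwise until rising resistance shows that the pin is firmly clamped, without screwing it down as hard as it will go, and let go. Leave the other things on the bench alone.

Things in the scene. Friction and masses are not known exactly. Their poses are not given: they have to be found in the camera images.
- pin_mid (a point): Centre, half-way up, of the bench pin: a loose pale beech board 200 x 56 x 18 mm, about 140 g, lying flat. x runs along it towards the plain square tail (+100 mm); the other end (-100 mm) has a V notch 36 mm wide, 40 mm deep. Width 56 mm along y. To keep the gripper clear of the clamp and T-handle, hold it across its width just behind the notch (about -50 mm along x).
- pin_tail (a point): Middle of the pin's plain tail end, half-way up, 100 mm from its centre.
- pin: The same bench pin; this origin is the centre of its underside.
- clamp_axis (a point): Point on the screw's vertical axis at bench level, in the fixed steel clamp. Base 130 (x) x 150 (y) x 20 mm; two columns, diameter 22 mm, at x = 0, y = +-52 mm; a bridge 50 (x) x 150 (y) mm over them, z = 125 to 150 mm, its nuts and brass collar to 158 mm. The pin goes in from the -x side, its x along this x; with its tail at the stop its centre is at x = -60 mm, y = 0.
- ledge_top (a point): Top face of the fixed ledge the pin must lie on, at the screw's axis; axes as the clamp. The face is 70 mm wide (y) and runs from x = -75 mm to the stop, a bar whose face is at x = +40 mm and which stands 12 mm above the ledge. Its height over the bench differs from start to start (about 47 to 53 mm).
- tee_bar (a point): Centre of the T-handle's crossbar above the bridge: steel bar 110 mm long (along x), 14 mm wide (y), 14 mm high, on a 12 mm screw; about 210 mm above the bench at the start. It sinks 6 mm for each rad turned clockwise (seen from above).
- tee (a joint): Turn of the T-handle, rad, growing clockwise seen from above; starts at 0 to 0.6, stops at 4.3. The screw and pad go down 6 mm per rad; the pad meets the seated pin after about 1.1 to 2.6 rad of turning. Turning free takes 0.3 N m (almost nothing is felt while holding still). From the touch on the torque, moving or still, rises by 0.36 N m per rad (0.06 per 10 N). It stays where left, up to 50 N.
- pad: Round steel pad under the screw, diameter 32 mm; origin at the centre of its underside. It does not turn; a spring of 10 N per mm backs it. 7 to 16 mm clear above a seated pin at the start. Firmly clamped: over 20 N (0.4 rad past the touch, 0.42 N m when turning, 0.12 standing still); 40 N is good (0.7 rad past, 0.54 or 0.24 N m); over 90 N (1.5 rad past, 0.85 N m) is far too hard.
- board: A plain loose board of the same wood and size as the pin but without the notch, lying flat; origin at the centre of its underside. Not to be used. Pin and board may lie on either side.
- tin: Round red tin of punches standing on the bench, diameter 72 mm, 130 mm high with its punches; origin at the centre of its underside. Leave alone.
- mandrel: Stepped wooden ring mandrel standing on the bench, foot diameter 64 mm, 160 mm high; origin at the centre of its underside. Leave alone.
- hammer: Hammer lying across the bench beyond the clamp. Leave alone.
Not all that is in view belongs to the job. Leave any black look-alike of the pin alone. Of the things shaped like the part that bears clamp_axis, the dark steel one is meant.

How it is judged:
On the way:
1. the pin lies on the ledge, tail at the stop, midway between the columns, not yet clamped (x of pin_mid in the frame of clamp_axis between -0.069 and -0.055 m and y of pin_mid in the frame of clamp_axis between -0.011 and 0.011 m and x of pin_tail in the frame of clamp_axis above 0.02 m and angle between the x axis of pin_mid and the x axis of clamp_axis, either way round below 0.12 rad and z of pin_mid in the frame of ledge_top between 0.005 and 0.012 m and contact force between pad and pin below 1 N and contact force between the fingers and pin below 0.2 N), for 0.2 s.
At the end, for the whole second after the job is handed in: The pin lies flat on the ledge tail end in, with its tail within 9 mm of the stop, within 11 mm of midway between the columns and within 0.12 rad (7 degrees) of straight, and the screw's pad presses on it with more than 20 N, the handle let go and still (x of pin_mid in the frame of clamp_axis between -0.069 and -0.055 m and y of pin_mid in the frame of clamp_axis between -0.011 and 0.011 m and x of pin_tail in the frame of clamp_axis above 0.02 m and angle between the x axis of pin_mid and the x axis of clamp_axis, either way round below 0.12 rad and z of pin_mid in the frame of ledge_top between 0.005 and 0.012 m and contact force between pad and pin above 20 N and linear speed of pin below 0.01 m/s and velocity of joint tee between -0.05 and 0.05 rad/s); the robot touches nothing.
It fails at once if the screw is overtightened (more than 90 N on the pin) (contact force between pad and pin above 90 N).
It fails at once if the board is pushed away (more than 30 mm) (distance of board from where it was at the start of the episode above 0.03 m).
It fails at once if the tin is pushed away (more than 30 mm) (distance of tin from where it was at the start of the episode above 0.03 m).
It fails at once if the mandrel is pushed away (more than 30 mm) (distance of mandrel from where it was at the start of the episode above 0.03 m).
It fails at once if the hammer is pushed away (more than 30 mm) (distance of hammer from where it was at the start of the episode above 0.03 m).
It also fails if it takes over 72 s, if anything falls off the work surface, if the arm or the gripper's body presses on something with over 40 N, if the wrist force passes 120 N, or if a joint passes its speed limit or range.

## Working session

There is one attempt and no reset: what is moved stays moved. The work goes in short steps, Python scripts to look and compute and a tool call to move; the robot and the scene stay as the last step left them, time stands still between calls to the robot, and variables do not carry over. Pictures are saved under pics/ and viewed, at most 10 in all, crops included, and the job is handed in when it is done.

Besides the shell and the picture viewer there is one more tool, called after "Request:" as name([rows], argument=value, ...), one row to a line, values as JSON. move_arm: Moves the arm, as the interface text tells. Its arguments: {"type":"object","properties":{"series":{"type":"array"},"squeeze":{"type":"number"}},"required":["series"]}

```bash
mkdir -p pics; cat > h.py <<'E'
import numpy as np, cv2
from workcell import bot
def save(n,im): cv2.imwrite('pics/'+n,np.ascontiguousarray(im[:,:,::-1]))
def cloud(cam,depth,st=None):
    p=bot.camera_params(cam); f=240/np.tan(np.radians(p['fovy'])/2)
    v,u=np.mgrid[0:480,0:640]
    C=np.stack([(u-p['cx'])/f*depth,(v-p['cy'])/f*depth,depth],-1)
    if 'R' in p: return (C-np.array(p['t']))@np.array(p['R'])
    from scipy.spatial.transform import Rotation as Ro
    T=np.array(p['tool_from_camera']); C=C@T[:3,:3].T+T[:3,3]
    return C@Ro.from_euler('xyz',st['tool_rot']).as_matrix().T+np.array(st['position'])
E
python3 - <<'E'
from h import *
s=bot.observe(); print(s)
for c in ['top','scene']:
    im,d=bot.grab_frame(c); save(c+'0.png',im); np.save(c+'0.npy',d); np.save(c+'0im.npy',im)
    P=cloud(c,d); np.save(c+'0P.npy',P)
    print(c,bot.camera_params(c))
    for t in ['pin','board','clamp_axis','tee_bar','tin','mandrel','hammer']:
        for r in bot.trace(c,t):
            m=r['mask']&(d>0); q=P[m]
            print(t,round(r['conf'],2),np.round(r['bbox']),np.round(np.median(q,0),3) if len(q) else '', np.round(np.percentile(q[:,2],[5,95]),3) if len(q) else '')
E
```

```text
{'clock': 0.0, 'qpos': array([-1.20918088,  0.52200759, -0.03631092,  1.59997844,  0.02119786,
        1.02110821, -0.11281293]), 'qd': array([-1.34157257e-03, -6.65286303e-05,  2.34796776e-04,  2.12288282e-03,
       -2.80397138e-04,  5.42843293e-04,  1.97451983e-03]), 'joint_efforts': array([ 3.53589201e-05, -9.27090383e+01,  1.98003709e+00, -3.69934845e+01,
        1.78103935e-02,  7.94568274e-03, -3.42691806e-05]), 'position': array([0.26147963, 0.56731424, 0.23074051]), 'tool_rot': array([-3.14047927e+00,  8.58786129e-05,  2.70973841e+00]), 'force': array([ 0.04346821, -0.0474644 , -0.67483927]), 'moment': array([ 0.00616049, -0.0387634 ,  0.07205581]), 'finger_force': 0.0, 'grip_width': 0.08531263281033738}
top {'fovy': 44.54953674670282, 'cx': 320.3513293572673, 'cy': 239.9071758812279, 'R': array([[ 0.0135329 , -0.99990337,  0.00318022],
       [-0.99563339, -0.01376877, -0.09232864],
       [ 0.09236351, -0.00191686, -0.99572351]]), 't': array([-0.02689098,  0.53109358,  1.60191999])}
pin 0.74 [417. 327. 491. 355.] [ 0.253 -0.393  0.018] [0.011 0.024]
pin 0.64 [395. 225. 444
[... 1029 characters left out ...]
2 0.023]
pin 0.7 [449. 236. 479. 276.] [0.707 0.31  0.068] [0.013 0.116]
pin 0.62 [128. 228. 202. 269.] [ 0.26  -0.392  0.016] [0.002 0.023]
board 0.92 [374. 184. 435. 236.] [0.463 0.294 0.017] [0.001 0.022]
clamp_axis 0.73 [312. 212. 379. 304.] [0.59  0.009 0.128] [0.014 0.217]
clamp_axis 0.59 [305. 309. 379. 400.] [ 0.825 -0.126  0.025] [0.014 0.217]
tee_bar 0.87 [325. 309. 360. 351.] [ 0.815 -0.121  0.217] [0.153 0.222]
tee_bar 0.85 [336. 215. 353. 246.] [0.58  0.017 0.217] [0.167 0.222]
tin 0.94 [446. 233. 478. 275.] [0.706 0.311 0.067] [0.008 0.116]
mandrel 0.62 [234. 330. 261. 375.] [ 0.703 -0.33   0.085] [0.013 0.161]
hammer 0.88 [352. 284. 428. 369.] [0.766 0.042 0.023] [0.011 0.029]
```

```bash
python3 - <<'E'
from h import *
im=np.load('top0im.npy'); save('topc.png',cv2.resize(im[80:370,170:510],None,fx=2.05,fy=2.05,interpolation=cv2.INTER_CUBIC))
E
```

```text
(no output)
```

View pics/topc.png

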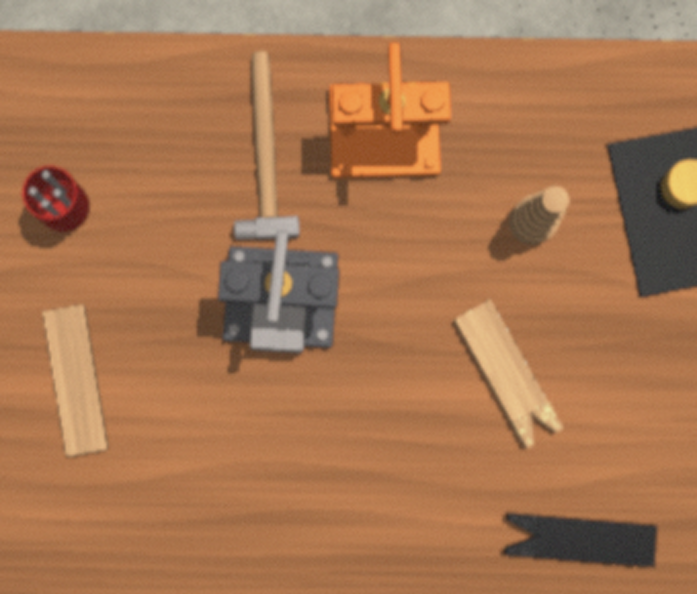

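View pics/scene0.png

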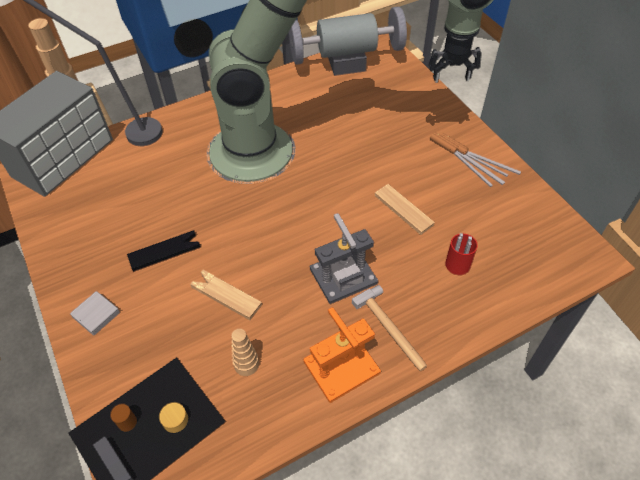

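The pin candidates in the top picture are:
- The pale notched board, crop (508,372), full-frame box 395–444 × 225–298.
- The black notched look-alike, crop (580,540).
- The plain pale board, crop (75,380).

The pale notched one fits. Its notch faces the robot, at crop (540,430). Of the two clamps, the dark steel one at crop (278,295) is meant, not the orange one at (390,130). Next I'll measure both.

```bash
python3 - <<'E'
from h import *
def rect(q,n):
    r=cv2.minAreaRect((q[:,:2]*1000).astype(np.float32)); print(n,len(q),np.round(r[0],1),np.round(r[1],1),round(r[2],1),'zmed',np.round(np.median(q[:,2]),4))
for c in ['top','scene']:
    P=np.load(c+'0P.npy'); q=P.reshape(-1,3)
    def box(x0,x1,y0,y1,z0,z1):
        m=(q[:,0]>x0)&(q[:,0]<x1)&(q[:,1]>y0)&(q[:,1]<y1)&(q[:,2]>z0)&(q[:,2]<z1); return q[m]
    rect(box(.36,.6,-.38,-.2,.013,.03),c+' pin')
    rect(box(.45,.68,-.1,.13,.14,.165),c+' bridge')
    rect(box(.45,.68,-.1,.13,.198,.24),c+' tee')
    rect(box(.45,.68,-.1,.13,.012,.028),c+' base')
    L=box(.45,.68,-.04,.07,.035,.075); rect(L,c+' ledge')
    for x in np.arange(.46,.68,.01):
        s=L[(L[:,0]>=x)&(L[:,0]<x+.01)]
        if len(s)>3: print(round(x,3),len(s),np.round(np.percentile(s[:,2],[10,50,90]),4),np.round([s[:,1].min(),s[:,1].max()],3))
    print(np.median(box(.3,.42,-.1,.1,-.02,.02)[:,2]))
E
```

```text
top pin 1249 [ 477.1 -304.4] [200.9 154. ] 5.7 zmed 0.0186
top bridge 1011 [576.8  19.4] [150.2  51.2] 87.3 zmed 0.1516
top tee 257 [576.6  19.4] [ 14.1 109.6] 84.4 zmed 0.2183
top base 933 [586.4   7. ] [173.7 186.9] 86.7 zmed 0.0214
top ledge 602 [585.4  10.4] [171.2 105.5] 4.2 zmed 0.0524
0.5 86 [0.0459 0.0509 0.055 ] [-0.011  0.057]
0.51 91 [0.0479 0.0523 0.0567] [-0.011  0.058]
0.52 86 [0.0461 0.0509 0.0569] [-0.013  0.055]
0.53 96 [0.0471 0.0515 0.0551] [-0.013  0.055]
0.54 72 [0.047  0.0515 0.0563] [-0.013  0.055]
0.55 69 [0.0479 0.0527 0.0565] [-0.013  0.056]
0.56 7 [0.0502 0.0529 0.0557] [0.036 0.053]
0.61 42 [0.0513 0.0618 0.0676] [-0.017  0.051]
0.62 51 [0.0588 0.0636 0.067 ] [-0.04   0.051]
0.00019217302365166083
scene pin 1169 [ 477.5 -290.4] [202.7  59.6] 29.8 zmed 0.018
scene bridge 868 [578.7  19.3] [151.2  55.1] 86.6 zmed 0.1507
scene tee 239 [576.8  19.3] [ 16.1 113.3] 84.2 zmed 0.2171
scene base 1145 [595.6  18.2] [151.7 170. ] 86.6 zmed 0.0204
scene ledge 712 [591.3  14.4] [110.1  76.7] 85.4 zmed 0.0516
0.55 23 [0.0454 0.049  0.0553] [-0.009  0.055]
0.56 48 [0.0452 0.0495 0.0551] [-0.014  0.055]
0.57 86 [0.0455 0.0505 0.0596] [-0.039  0.063]
0.58 157 [0.0444 0.0525 0.0679] [-0.04   0.069]
0.59 92 [0.0469 0.0506 0.0553] [-0.017  0.07 ]
0.6 77 [0.0457 0.0509 0.0542] [-0.018  0.053]
0.61 45 [0.0498 0.0596 0.0647] [-0.018  0.053]
0.62 178 [0.0377 0.0539 0.0648] [-0.019  0.054]
0.63 6 [0.0414 0.0496 0.0628] [0.024 0.048]
-0.00025415381290604615
```

```bash
cat >> h.py <<'E'
from scipy.spatial.transform import Rotation as Ro
def rel(pos,yawdeg):
    s=bot.observe(); R=Ro.from_euler('xyz',s['tool_rot'])
    G=Ro.from_euler('xyz',[np.pi,0,np.radians(yawdeg)])
    print('shift cm',np.round(R.inv().apply(np.array(pos)-s['position'])*100,2),'rv',np.round((R.inv()*G).as_rotvec(),4))
E
python3 - <<'E'
from h import *
rel([.45,.08,.29],95); rel([.45,-.30,.22],29.8)
E
```

```text
shift cm [-37.52 -36.4   -5.87] rv [-0.      0.      1.0517]
shift cm [-53.42 -70.91   1.13] rv [0.0000e+00 1.0000e-04 2.1897e+00]
```

Request:
move_arm([
  [[-9, -9, -6], [0, 0, 0.3], 100],
  [[-18, -18, -6], [0, 0, 0.6], 100],
  [[-27, -27, -6], [0, 0, 0.8], 100],
  [[-37.5, -36.4, -6], [0, 0, 1.05], 100],
  [[-37.5, -36.4, -6], [0, 0, 1.05], 100],
  [[-37.5, -36.4, -6], [0, 0, 1.05], 100],
  [[-37.5, -36.4, -6], [0, 0, 1.05], 100],
  [[-37.5, -36.4, -6], [0, 0, 1.05], 100],
  [[-37.5, -36.4, -6], [0, 0, 1.05], 100],
  [[-37.5, -36.4, -6], [0, 0, 1.05], 100],
  [[-37.5, -36.4, -6], [0, 0, 1.05], 100],
  [[-37.5, -36.4, -6], [0, 0, 1.05], 100],
  [[-37.5, -36.4, -6], [0, 0, 1.05], 100],
  [[-45, -53, -6], [0, 0, 1.6], 100],
  [[-45, -53, -6], [0, 0, 1.6], 100],
  [[-45, -53, -6], [0, 0, 1.6], 100],
  [[-45, -53, -6], [0, 0, 1.6], 100],
  [[-45, -53, -6], [0, 0, 1.6], 100],
  [[-53.4, -70.9, -3], [0, 0, 2.19], 100],
  [[-53.4, -70.9, -3], [0, 0, 2.19], 100],
])

```text
clock: 2.47
position: [0.4492, -0.1853, 0.2791]
tool_rot: [3.141, -0.001, 0.857]
force: [1.4, 0.7, -0.6]
grip_width: 0.0853
finger_force: 0.0
```

```bash
python3 - <<'E'
from h import *
print(bot.observe()['qpos'],bot.observe()['qd'])
rel([.45,-.30,.22],29.8)
E
```

```text
[-0.28214672  0.29567621  0.6942026   1.92241879 -0.22474873  0.99947532
 -0.20112644] [ 8.85513548e-01  5.62762457e-01  4.21000578e-01 -2.93476038e-01
 -5.14539156e-01 -3.77256587e-02  7.77592967e-04]
shift cm [-8.63  7.56  5.9 ] rv [ 0.0007 -0.0016  0.3365]
```

Request:
move_arm([
  [[-8.6, 7.6, 5.9], [0, 0, 0.336], 100],
  [[-8.6, 7.6, 5.9], [0, 0, 0.336], 100],
  [[-8.6, 7.6, 5.9], [0, 0, 0.336], 100],
  [[-8.6, 7.6, 5.9], [0, 0, 0.336], 100],
  [[-8.6, 7.6, 5.9], [0, 0, 0.336], 100],
  [[-8.6, 7.6, 5.9], [0, 0, 0.336], 100],
  [[-8.6, 7.6, 5.9], [0, 0, 0.336], 100],
])

```text
clock: 3.05
position: [0.451, -0.298, 0.2203]
tool_rot: [-3.142, -0.001, 0.526]
force: [0.5, -0.1, -0.3]
grip_width: 0.0854
finger_force: 0.0
```

```bash
python3 - <<'E'
from h import *
s=bot.observe(); print(s['qpos'],s['position'],s['tool_rot'])
im,d=bot.grab_frame('wrist'); save('w1.png',im); P=cloud('wrist',d,s)
for r in bot.trace('wrist','pin'):
    q=P[r['mask']&(d>0)]; q2=q[(q[:,2]>.011)&(q[:,2]<.026)]
    R=cv2.minAreaRect((q2[:,:2]*1000).astype(np.float32)); print(r['conf'],np.round(r['bbox']),R,np.median(q2[:,2]))
rel([.434,-.315,-.001],29.8)
E
```

```text
[-0.03851185  0.49459862  0.71957026  1.86166223 -0.40080102  0.9340968
 -0.17966382] [ 0.45104733 -0.29804022  0.22032754] [-3.14157136e+00 -9.93650103e-04  5.25989779e-01]
0.89 [298.  45. 368. 295.] ((473.64874267578125, -291.35650634765625), (200.28271484375, 56.08365249633789), 29.443805694580078) 0.01805514465714944
0.82 [203. 346. 402. 459.] ((251.82888793945312, -388.4259033203125), (199.80050659179688, 57.85643005371094), 86.1949691772461) 0.01826394574693467
shift cm [-2.37  0.6  22.15] rv [ 0.0004 -0.0014  0.006 ]
```

View pics/w1.png

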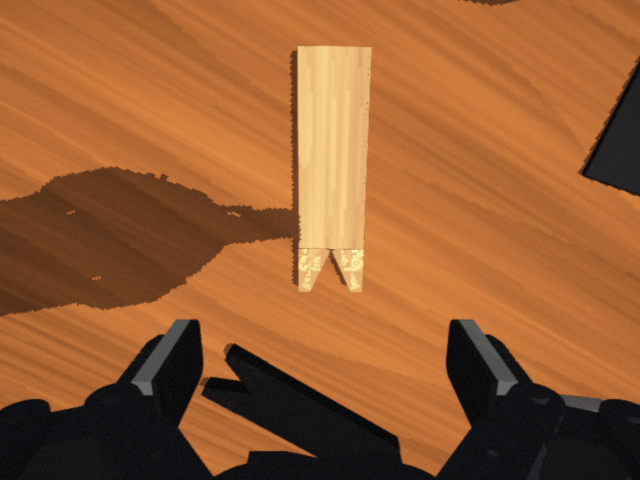

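The crop shows the pale notched pin at (333,170), with its notch end at (331,290) towards the gripper. It measures 200 × 56 mm with its top at z = 18 mm, which matches the description. The black look-alike is at (300,400). I'll grasp the pale one at -50 mm along its length.

```bash
python3 - <<'E'
from h import *
rel([.430,-.316,-.001],29.45)
E
```

```text
shift cm [-2.77  0.48 22.15] rv [ 0.0004 -0.0014  0.0121]
```

Request:
move_arm([
  [[-2.8, 0.5, 4], [0, 0, 0.012], 100],
  [[-2.8, 0.5, 8], [0, 0, 0.012], 100],
  [[-2.8, 0.5, 12], [0, 0, 0.012], 100],
  [[-2.8, 0.5, 16], [0, 0, 0.012], 100],
  [[-2.8, 0.5, 19], [0, 0, 0.012], 100],
  [[-2.8, 0.5, 21], [0, -0.001, 0.012], 100],
  [[-2.8, 0.5, 22.1], [0, -0.001, 0.012], 100],
  [[-2.8, 0.5, 22.1], [0, -0.001, 0.012], 100],
  [[-2.8, 0.5, 22.1], [0, -0.001, 0.012], 50],
  [[-2.8, 0.5, 22.1], [0, -0.001, 0.012], 30],
  [[-2.8, 0.5, 22.1], [0, -0.001, 0.012], 30],
  [[-2.8, 0.5, 22.1], [0, -0.001, 0.012], 30],
  [[-2.8, 0.5, 22.1], [0, -0.001, 0.012], 30],
  [[-2.8, 0.5, 22.1], [0, -0.001, 0.012], 30],
  [[-2.8, 0.5, 22.1], [0, -0.001, 0.012], 30],
], squeeze=80)

```text
clock: 4.4
position: [0.4297, -0.3178, 0.0008]
tool_rot: [3.14, -0.001, 0.512]
force: [-2.5, 2.7, 18.5]
grip_width: 0.0543
finger_force: 82.0
```

```bash
python3 - <<'E'
from h import *
s=bot.observe(); print(s['qpos'],s['position'],s['force'])
E
```

```text
[ 0.22587673  0.80130588  0.42283222  1.99257837 -0.67915132  0.48789915
  0.08961924] [ 0.42970382 -0.31782097  0.00079582] [-2.45513563  2.71210542 18.52761068]
```

```bash
python3 - <<'E'
from h import *
rel([.43,-.30,.07],29.3);rel([.42,-.22,.07],10); rel([.407,-.14,.07],-3)
E
```

```text
shift cm [ 0.9  -1.53 -6.92] rv [ 0.0019 -0.0008  0.0009]
shift cm [ 3.95 -8.99 -6.93] rv [ 0.0018 -0.0011  0.3378]
shift cm [  6.74 -16.6   -6.95] rv [ 0.0017 -0.0013  0.5647]
```

Request:
move_arm([
  [[0, 0, -1], [0, 0, 0], 30],
  [[0, 0, -3], [0, 0, 0], 30],
  [[0, 0, -5], [0, 0, 0], 30],
  [[0.9, -1.5, -6.9], [0.002, -0.001, 0], 30],
  [[2, -4, -6.9], [0.002, -0.001, 0.11], 30],
  [[3, -6.5, -6.9], [0.002, -0.001, 0.22], 30],
  [[4, -9, -6.9], [0.002, -0.001, 0.33], 30],
  [[5, -12, -6.9], [0.002, -0.001, 0.42], 30],
  [[6, -14.5, -6.9], [0.002, -0.001, 0.5], 30],
  [[6.7, -16.6, -6.9], [0.002, -0.001, 0.565], 30],
  [[6.7, -16.6, -6.9], [0.002, -0.001, 0.565], 30],
  [[6.7, -16.6, -6.9], [0.002, -0.001, 0.565], 30],
  [[6.7, -16.6, -6.9], [0.002, -0.001, 0.565], 30],
])

```text
clock: 5.48
position: [0.4066, -0.1402, 0.0685]
tool_rot: [-3.141, 0.001, -0.052]
force: [-0.3, -0.2, -1.9]
grip_width: 0.0537
finger_force: 85.6
```

```bash
cat >> h.py <<'E'
def pinfit(cam,near,n=None):
    s=bot.observe(); im,d=bot.grab_frame(cam); P=cloud(cam,d,s)
    if n: save(n,im)
    for r in bot.trace(cam,'pin'):
        q=P[r['mask']&(d>0)]
        if len(q)<50 or np.linalg.norm(np.median(q,0)[:2]-near)>.1: continue
        # plane fit of upper points
        k=q[q[:,2]>np.percentile(q[:,2],30)]
        for _ in range(6):
            A=np.c_[k[:,:2]-near,np.ones(len(k))]; c=np.linalg.lstsq(A,k[:,2],rcond=None)[0]
            e=q[:,2]-np.c_[q[:,:2]-near,np.ones(len(q))]@c; k=q[np.abs(e)<.004]
        R=cv2.minAreaRect((k[:,:2]*1000).astype(np.float32))
        print(cam,round(r['conf'],2),np.round(r['bbox']),np.round(R[0],1),np.round(R[1],1),round(R[2],1),'slope xy',np.round(c[:2],3),'z at near',round(c[2],4))
    return im,d,P
E
python3 - <<'E'
from h import *
s=bot.observe(); print(s['qpos'],s['position'],s['tool_rot'],s['grip_width'])
for c in ['top','scene','wrist']: pinfit(c,np.array([.457,-.143]),c+'2.png')
E
```

```text
[-0.30499355  0.63723226  0.67596298  2.24495875 -0.83344053  0.52824564
 -0.59449178] [ 0.4066063  -0.14022963  0.06852069] [-3.14050368e+00  6.63585224e-04 -5.18875600e-02] 0.05374291072505265
top 0.85 [358. 226. 380. 260.] [ 518.5 -145.1] [55.4 82.8] 86.5 slope xy [-0.009  0.019] z at near 0.0865
scene 0.79 [254. 227. 294. 289.] [ 469.8 -143.5] [ 57.  187.6] 87.5 slope xy [-0.005  0.013] z at near 0.085
wrist 0.82 [217.   0. 424. 452.] [ 435.9 -141.7] [ 56.4 149.7] 87.3 slope xy [-0.006  0.002] z at near 0.0849
```

View pics/wrist2.png

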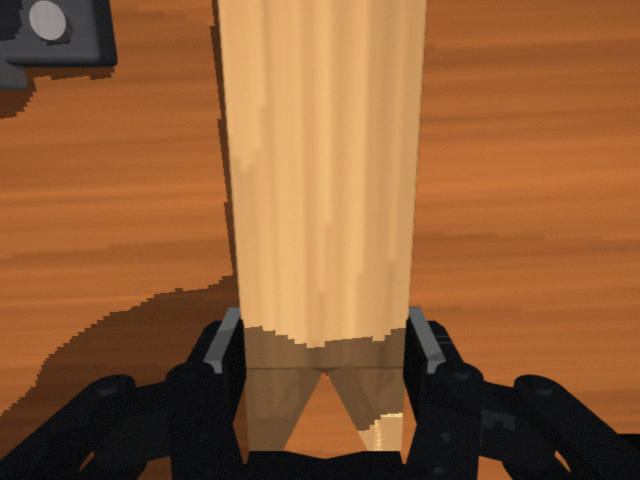

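```bash
python3 - <<'E'
from h import *
rel([.404,-.05,.0585],-3);rel([.404,.0285,.0585],-3)
E
```

```text
shift cm [-0.68 -9.03  0.94] rv [-0.001   0.0021 -0.0017]
shift cm [ -1.1  -16.87   0.95] rv [-0.001   0.0021 -0.0017]
```

Request:
move_arm([
  [[-0.6, -2, 0.3], [0, 0.002, 0], 30],
  [[-0.7, -5, 0.9], [0, 0.002, 0], 30],
  [[-0.7, -8, 0.9], [0, 0.002, 0], 30],
  [[-0.9, -11, 0.9], [0, 0.002, 0], 30],
  [[-1.0, -14, 0.9], [0, 0.002, 0], 30],
  [[-1.1, -16, 0.9], [0, 0.002, 0], 30],
  [[-1.1, -16.9, 0.9], [0, 0.002, 0], 30],
  [[-1.1, -16.9, 0.9], [0, 0.002, 0], 30],
  [[-1.1, -16.9, 0.9], [0, 0.002, 0], 30],
  [[-1.1, -16.9, 0.9], [0, 0.002, 0], 30],
])

```text
clock: 6.62
position: [0.404, 0.0281, 0.059]
tool_rot: [-3.141, 0.0, -0.055]
force: [0.1, 0.2, -1.2]
grip_width: 0.0545
finger_force: 85.6
```

```bash
python3 - <<'E'
from h import *
s=bot.observe(); print(s['qpos'],s['position'],s['tool_rot'],s['force'],s['moment'])
for c in ['wrist','top']: 
    im,d,P=pinfit(c,np.array([.457,.0255]),c+'3.png')
    q=P.reshape(-1,3)
    for n,b in dict(bridge=(.45,.68,-.1,.13,.14,.165),tee=(.50,.68,-.1,.13,.205,.225),base=(.45,.6,-.1,.13,.015,.026)).items():
        m=q[(q[:,0]>b[0])&(q[:,0]<b[1])&(q[:,1]>b[2])&(q[:,1]<b[3])&(q[:,2]>b[4])&(q[:,2]<b[5])]
        if len(m)>50: print(c,n,len(m),cv2.minAreaRect((m[:,:2]*1000).astype(np.float32)),np.median(m[:,2]))
E
```

```text
[-0.7147977   0.637791    0.66964584  2.3100604  -0.92475663  0.4820053
 -0.90811803] [0.40399556 0.02813148 0.0590158 ] [-3.14100254e+00  9.49318290e-05 -5.47826804e-02] [ 0.13766048  0.17623137 -1.22106433] [0.03114834 0.07388062 0.03045024]
wrist 0.93 [218.   0. 424. 454.] [434.   27.2] [ 56.6 149.1] 87.1 slope xy [-0.004  0.002] z at near 0.076
wrist 0.62 [133.   0. 519.  43.] [514.9  23. ] [149.5  11.3] 86.8 slope xy [ 0.196 -0.011] z at near 0.0083
wrist base 5328 ((514.9217529296875, 23.0347900390625), (149.4965057373047, 11.311883926391602), 86.84879302978516) 0.01975932918711319
top 0.91 [297. 227. 318. 263.] [510.   21.7] [91.7 53.8] 0.1 slope xy [-0.004  0.007] z at near 0.0767
top bridge 1019 ((576.9263916015625, 19.285633087158203), (149.5341339111328, 51.402183532714844), 86.9443588256836) 0.1513515616385861
top tee 252 ((576.4412841796875, 19.398326873779297), (13.981767654418945, 109.80813598632812), 84.27860260009766) 0.21832536645141737
top base 431 ((533.0059814453125, 21.502418518066406), (149.7351837158203, 61.82361602783203), 86.95008087158203) 0.020468491285377578
```

View pics/wrist3.png

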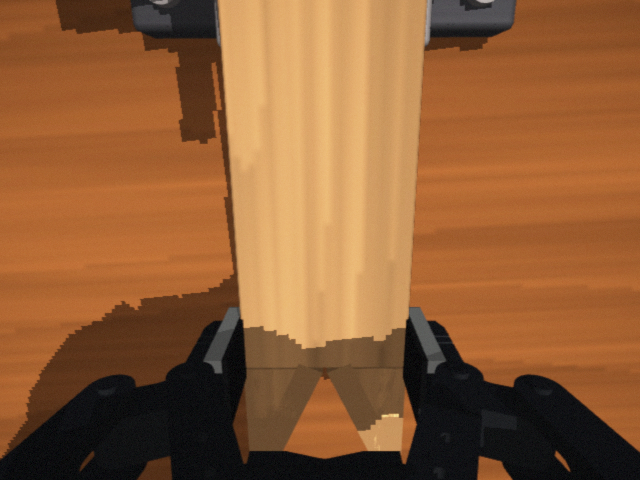

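Request:
move_arm([
  [[0, 0, 0.2], [0, 0, 0], 30],
  [[0, 0, 0.4], [0, 0, 0], 30],
  [[0, 0, 0.4], [0, 0, 0], 30],
  [[1, 0, 0.45], [0, 0, 0], 30],
  [[2, 0, 0.45], [0, 0, 0], 30],
  [[3, 0, 0.45], [0, 0, 0], 30],
  [[4, 0, 0.45], [0, 0, 0], 30],
  [[4.7, 0, 0.45], [0, 0, 0], 30],
  [[5.2, 0, 0.45], [0, 0, 0], 30],
  [[5.4, 0, 0.45], [0, 0, 0], 30],
  [[5.4, 0, 0.45], [0, 0, 0], 30],
  [[5.4, 0, 0.45], [0, 0, 0], 30],
])

```text
clock: 7.82
position: [0.4575, 0.0265, 0.0544]
tool_rot: [-3.141, 0.001, -0.053]
force: [-1.3, -1.4, -1.2]
grip_width: 0.0541
finger_force: 85.6
```

Request:
move_arm([
  [[0.2, 0.05, 0], [0, 0, 0], 30],
  [[0.4, 0.05, 0], [0, 0, 0], 30],
  [[0.5, 0.05, 0], [0, 0, 0], 30],
  [[0.5, 0.05, 0], [0, 0, 0], 30],
  [[0.5, 0.05, 0], [0, 0, 0], 30],
])

```text
clock: 8.23
position: [0.4628, 0.0258, 0.0544]
tool_rot: [-3.14, 0.0, -0.053]
force: [-0.8, -0.2, -0.8]
grip_width: 0.0538
finger_force: 85.6
```

Request:
move_arm([
  [[0.1, 0, 0], [0, 0, 0], 30],
  [[0.2, 0, 0], [0, 0, 0], 30],
  [[0.2, 0, 0], [0, 0, 0], 30],
  [[0.3, 0, 0], [0, 0, 0], 30],
  [[0.3, 0, 0], [0, 0, 0], 30],
])

```text
clock: 8.65
position: [0.4636, 0.0258, 0.0539]
tool_rot: [-3.14, 0.005, -0.053]
force: [-11.2, 1.8, 0.4]
grip_width: 0.054
finger_force: 85.8
```

Request:
move_arm([
  [[-0.2, 0, 0], [0, 0, 0], 30],
  [[-0.2, 0, 0.1], [0, 0, 0], 30],
  [[-0.2, 0, 0.2], [0, 0, 0], 30],
  [[-0.2, 0, 0.3], [0, 0, 0], 30],
  [[-0.2, 0, 0.3], [0, 0, 0], 30],
  [[-0.2, 0, 0.3], [0, 0, 0], 30],
])

```text
clock: 9.15
position: [0.4635, 0.0257, 0.0515]
tool_rot: [-3.14, 0.001, -0.053]
force: [-7.9, 0.9, 9.9]
grip_width: 0.0539
finger_force: 87.0
```

Request:
move_arm([
  [[-0.05, 0, 0.02], [0, 0, 0], 45],
  [[-0.05, 0, 0.02], [0, 0, 0], 55],
  [[-0.05, 0, 0.02], [0, 0, 0], 80],
  [[-0.05, 0, 0], [0, 0, 0], 100],
  [[-0.05, 0, 0], [0, 0, 0], 100],
  [[-0.05, 0, 0], [0, 0, 0], 100],
])

```text
clock: 9.65
position: [0.4635, 0.0257, 0.0514]
tool_rot: [-3.141, 0.0, -0.053]
force: [0.0, -0.3, 1.0]
grip_width: 0.0855
finger_force: 0.0
```

```bash
python3 - <<'E'
from h import *
s=bot.observe(); print(s['position'],s['force'],s['grip_width'],s['qpos'])
im,d,P=pinfit('wrist',np.array([.517,.0225]),'wrist4.png')
pinfit('top',np.array([.517,.0225])); pinfit('scene',np.array([.517,.0225]),'scene4.png')
E
```

```text
[0.46349759 0.02569818 0.05141856] [ 0.02324477 -0.33865919  0.97931296] 0.08548074342258227 [-0.67691967  0.71841481  0.68566201  2.1687467  -0.89457809  0.56513025
 -0.93804705]
wrist 0.72 [222.  34. 422. 454.] [489.6  25. ] [ 56.4 139.6] 87.3 slope xy [-0.001 -0.001] z at near 0.0694
wrist 0.64 [214.  34. 440. 228.] [531.2  22.2] [70.4 61.3] 87.0 slope xy [ 0.001 -0.003] z at near 0.0511
top 0.47 [272. 192. 335. 248.] [582.2  18.7] [148.8  39.5] 86.7 slope xy [-0.284  0.021] z at near 0.1743
scene 0.78 [317. 223. 357. 279.] [530.4  22.6] [ 57.8 181.8] 87.2 slope xy [-0.008 -0.025] z at near 0.0692
```

View pics/wrist4.png

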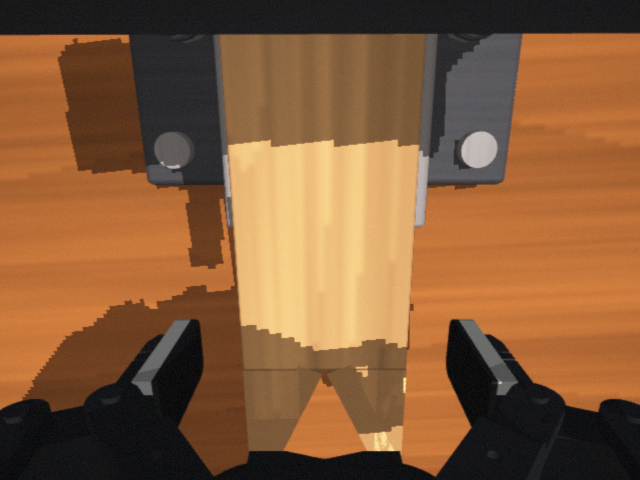

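The wrist picture shows the pin flat on the ledge. Its top is at 69.4 mm over a ledge at 51.1 mm. The ledge shows equally on both sides, at columns ~225 and ~420, the pin is straight, and the stop was felt. Next I'll back the fingers off, rise and turn for the handle.

```bash
python3 - <<'E'
from h import *
rel([.42,.028,.30],-3); rel([.5766,.0194,.27],85);rel([.5766,.0194,.27],174.35)
E
```

```text
shift cm [-4.350e+00 -2.000e-02 -2.486e+01] rv [-0.001   0.0003 -0.0009]
shift cm [ 11.34   0.   -21.86] rv [-1.0000e-03 -5.0000e-04 -1.5368e+00]
shift cm [ 11.34   0.   -21.86] rv [-5.0000e-04 -1.5000e-03 -3.0963e+00]
```

Request:
move_arm([
  [[-1.5, 0, 0], [0, 0, 0], 100],
  [[-3, 0, -0.3], [0, 0, 0], 100],
  [[-4, 0, -3], [0, 0, 0], 100],
  [[-4.3, 0, -7], [0, 0, 0], 100],
  [[-4.3, 0, -11], [0, 0, 0], 100],
  [[-4.3, 0, -15], [0, 0, 0], 100],
  [[-4.3, 0, -19], [0, 0, 0], 100],
  [[-4.3, 0, -23], [0, 0, 0], 100],
  [[-4.3, 0, -25], [0, 0, 0], 100],
  [[-4.3, 0, -25], [0, 0, -0.12], 100],
  [[-3, 0, -25], [0, 0, -0.24], 100],
  [[-1, 0, -25], [0, 0, -0.36], 100],
  [[1, 0, -25], [0, 0, -0.48], 100],
  [[3, 0, -25], [0, 0, -0.6], 100],
  [[5, 0, -25], [0, 0, -0.72], 100],
  [[7, 0, -25], [0, 0, -0.84], 100],
  [[9, 0, -24], [0, 0, -0.96], 100],
  [[10, 0, -23], [0, 0, -1.08], 100],
  [[11.3, 0, -22], [0, 0, -1.2], 100],
  [[11.3, 0, -22], [0, 0, -1.32], 100],
])

```text
clock: 11.62
position: [0.577, 0.0193, 0.2693]
tool_rot: [-3.139, 0.001, 1.273]
force: [-0.1, 0.3, -0.1]
grip_width: 0.0852
finger_force: 0.0
```

```bash
python3 - <<'E'
from h import *
s=bot.observe(); print(s['qpos'],s['position'],s['tool_rot'])
rel([.5766,.0194,.27],174.35)
E
```

```text
[-0.62289463  0.49447916  0.7092793   1.70880002 -0.35919478  1.07485898
 -0.09665874] [0.57704171 0.01934524 0.26928609] [-3.13943742e+00  5.10374768e-04  1.27251114e+00]
shift cm [-0.01 -0.04 -0.07] rv [-2.0000e-03 -1.5000e-03 -1.7705e+00]
```

Request:
move_arm([
  [[0, 0, 0], [0, 0, -0.12], 100],
  [[0, 0, 0], [0, 0, -0.24], 100],
  [[0, 0, 0], [0, 0, -0.36], 100],
  [[0, 0, 0], [0, 0, -0.48], 100],
  [[0, 0, 0], [0, 0, -0.6], 100],
  [[0, 0, 0], [0, 0, -0.72], 100],
  [[0, 0, 0], [0, 0, -0.84], 100],
  [[0, 0, 0], [0, 0, -0.96], 100],
  [[0, 0, 0], [0, 0, -1.08], 100],
  [[0, 0, 0], [0, 0, -1.2], 100],
  [[0, 0, 0], [0, 0, -1.32], 100],
  [[0, 0, 0], [0, 0, -1.44], 100],
  [[0, 0, 0], [0, 0, -1.56], 100],
  [[0, 0, 0], [0, 0, -1.68], 100],
  [[0, 0, 0], [-0.002, -0.001, -1.77], 100],
  [[0, 0, 2], [-0.002, -0.001, -1.77], 100],
  [[0, 0, 2], [-0.002, -0.001, -1.77], 100],
  [[0, 0, 2], [-0.002, -0.001, -1.77], 100],
])

```text
clock: 13.12
position: [0.5757, 0.0193, 0.2509]
tool_rot: [3.141, -0.0, 3.036]
force: [0.4, 0.3, -0.1]
grip_width: 0.0852
finger_force: 0.0
```

```bash
python3 - <<'E'
from h import *
s=bot.observe(); print(s['qpos'],s['position'],s['tool_rot'],s['moment'])
im,d=bot.grab_frame('wrist'); P=cloud('wrist',d,s); q=P.reshape(-1,3)
m=q[(abs(q[:,0]-.577)<.08)&(abs(q[:,1]-.019)<.08)&(q[:,2]>.207)&(q[:,2]<.225)]
print(len(m),cv2.minAreaRect((m[:,:2]*1000).astype(np.float32)),np.median(m[:,2]))
m=q[(abs(q[:,0]-.577)<.1)&(abs(q[:,1]-.019)<.1)&(q[:,2]>.14)&(q[:,2]<.16)]
if len(m)>50: print(len(m),cv2.minAreaRect((m[:,:2]*1000).astype(np.float32)),np.median(m[:,2]))
rel([.5766,.0194,.195],174.35)
E
```

```text
[-0.32832707  0.43430139  0.26725827  1.72177314 -0.13335064  1.00327682
  1.45204541] [0.57566865 0.01934551 0.25094622] [ 3.14062710e+00 -2.60030180e-04  3.03571367e+00] [0.00270721 0.07479078 0.02202544]
6927 ((574.60205078125, 20.313793182373047), (14.031943321228027, 109.9588623046875), 84.32559967041016) 0.2183693676848899
17035 ((574.7098388671875, 20.348735809326172), (149.93409729003906, 50.63711166381836), 87.05604553222656) 0.15017075348301884
shift cm [-0.04  0.    5.66] rv [ 0.0012  0.001  -0.0072]
```

Request:
move_arm([
  [[0, 0, 2], [0.001, 0.001, -0.007], 100],
  [[0, 0, 4], [0.001, 0.001, -0.007], 100],
  [[0, 0, 5.2], [0.001, 0.001, -0.007], 100],
  [[0, 0, 5.6], [0.001, 0.001, -0.007], 100],
  [[0, 0, 5.6], [0.001, 0.001, -0.007], 60],
  [[0, 0, 5.6], [0.001, 0.001, -0.007], 30],
  [[0, 0, 5.6], [0.001, 0.001, -0.007], 10],
  [[0, 0, 5.6], [0.001, 0.001, -0.007], 0],
  [[0, 0, 5.6], [0.001, 0.001, -0.007], 0],
  [[0, 0, 5.6], [0.001, 0.001, -0.007], 0],
  [[0, 0, 5.6], [0.001, 0.001, -0.007], 0],
  [[0, 0, 5.6], [0.001, 0.001, -0.007], 0],
  [[0, 0, 5.6], [0.001, 0.001, -0.007], 0],
], squeeze=100)

```text
clock: 14.25
position: [0.5767, 0.0195, 0.1961]
tool_rot: [3.141, 0.002, 3.044]
force: [-0.7, -0.6, 7.7]
grip_width: 0.012
finger_force: 97.8
```

```bash
python3 - <<'E'
from h import *
s=bot.observe(); print(s['qpos'],s['position'],s['tool_rot'],s['moment'],s['force'])
E
```

```text
[-0.313552    0.49725052  0.24865285  1.77767291 -0.15297389  0.88365969
  1.47615505] [0.57668143 0.01952262 0.19609414] [3.14085722e+00 1.63776332e-03 3.04365933e+00] [-0.06793587  0.26645764  0.00293442] [-0.65631123 -0.56274316  7.73735125]
```

Request:
move_arm([
  [[0, 0, 0.06], [0, 0, 0.1], 0],
  [[0, 0, 0.12], [0, 0, 0.2], 0],
  [[0, 0, 0.18], [0, 0, 0.3], 0],
  [[0, 0, 0.24], [0, 0, 0.4], 0],
  [[0, 0, 0.3], [0, 0, 0.5], 0],
  [[0, 0, 0.36], [0, 0, 0.6], 0],
  [[0, 0, 0.42], [0, 0, 0.7], 0],
  [[0, 0, 0.48], [0, 0, 0.8], 0],
  [[0, 0, 0.54], [0, 0, 0.9], 0],
])

```text
clock: 15.0
position: [0.5766, 0.0192, 0.1907]
tool_rot: [3.14, 0.001, 2.139]
force: [-1.9, -1.0, 8.7]
grip_width: 0.0122
finger_force: 98.0
```

```bash
cat > st.py <<'E'
from h import *
s=bot.observe(); print(s['clock'],'q7',s['qpos'][6].round(3),s['position'].round(4),s['tool_rot'].round(4),'M',s['moment'].round(3),'F',s['force'].round(1),'qd7',s['qd'].round(2))
E
python3 st.py
```

```text
15.0 q7 0.72 [0.5766 0.0192 0.1907] [3.1402e+00 5.0000e-04 2.1388e+00] M [-0.5    0.549  0.186] F [-1.9 -1.   8.7] qd7 [-0.21  0.07  0.32  0.02 -0.23  0.02 -0.98]
```

Request:
move_arm([
  [[0, 0, 0.06], [0, 0, 0.1], 0],
  [[0, 0, 0.12], [0, 0, 0.2], 0],
  [[0, 0, 0.18], [0, 0, 0.3], 0],
])

```text
clock: 15.25
position: [0.5765, 0.0192, 0.1889]
tool_rot: [3.14, 0.0, 1.839]
force: [-2.6, -2.0, 9.7]
grip_width: 0.0119
finger_force: 98.1
```

```bash
python3 st.py
```

```text
15.25 q7 0.475 [0.5765 0.0192 0.1889] [3.1402e+00 1.0000e-04 1.8388e+00] M [-0.61   0.754  0.253] F [-2.6 -2.   9.7] qd7 [-0.2   0.09  0.32  0.02 -0.24  0.03 -0.97]
```

Request:
move_arm([
  [[0, 0, 0], [0, 0, 0], 0],
  [[0, 0, 0], [0, 0, 0], 0],
  [[0, 0, 0], [0, 0, 0], 0],
])

```text
clock: 15.5
position: [0.5765, 0.0192, 0.1888]
tool_rot: [3.14, 0.0, 1.843]
force: [-2.3, -2.2, 7.4]
grip_width: 0.0119
finger_force: 98.0
```

```bash
python3 st.py; python3 - <<'E'
from h import *
im,d=bot.grab_frame('scene'); save('sc5.png',cv2.resize(im[190:310,280:420],None,fx=5,fy=5,interpolation=cv2.INTER_CUBIC))
P=cloud('scene',d)
for r in bot.trace('scene','pad'):
    q=P[r['mask']&(d>0)]; print(r['conf'],r['bbox'],np.median(q,0),np.percentile(q[:,2],[2,10,90]))
E
```

```text
15.5 q7 0.479 [0.5765 0.0192 0.1888] [3.1404e+00 1.0000e-04 1.8432e+00] M [-0.537  0.613 -0.254] F [-2.3 -2.2  7.4] qd7 [ 0. -0. -0. -0.  0. -0.  0.]
0.45 [341.9, 259.8, 352.2, 267.2] [0.58605271 0.01527138 0.08102304] [0.07447204 0.07626071 0.08421248]
```

View pics/sc5.png

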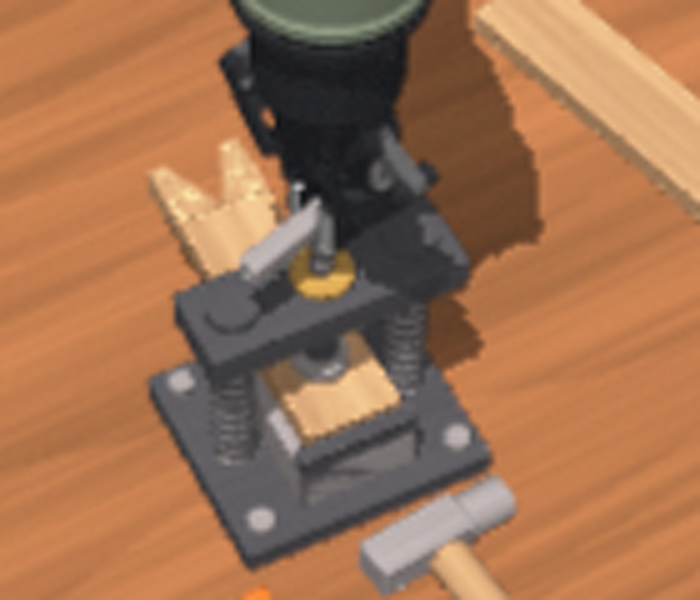

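Request:
move_arm([
  [[0, 0, 0.06], [0, 0, 0.1], 0],
  [[0, 0, 0.12], [0, 0, 0.2], 0],
  [[0, 0, 0.18], [0, 0, 0.3], 0],
])

```text
clock: 15.85
position: [0.5764, 0.0191, 0.1871]
tool_rot: [3.14, -0.001, 1.539]
force: [-3.5, -2.0, 10.5]
grip_width: 0.0121
finger_force: 98.2
```

```bash
python3 st.py
```

```text
15.85 q7 0.232 [0.5764 0.0191 0.1871] [ 3.1404e+00 -5.0000e-04  1.5387e+00] M [-0.573  0.937  0.186] F [-3.5 -2.  10.5] qd7 [-0.2   0.1   0.32  0.02 -0.25  0.05 -0.96]
```

The picture shows the pad at (322,360) still clear above the pin, the pin's tail up against the stop bar at (360,430), and the handle turning with the gripper. I'll keep turning in small steps.

Request:
move_arm([
  [[0, 0, 0.06], [0, 0, 0.1], 0],
  [[0, 0, 0.12], [0, 0, 0.2], 0],
  [[0, 0, 0.18], [0, 0, 0.3], 0],
])

```text
clock: 16.1
position: [0.5764, 0.0192, 0.1853]
tool_rot: [3.141, -0.001, 1.239]
force: [-4.2, -1.5, 9.6]
grip_width: 0.0116
finger_force: 98.4
```

```bash
python3 st.py
```

```text
16.1 q7 -0.008 [0.5764 0.0192 0.1853] [ 3.1408e+00 -7.0000e-04  1.2389e+00] M [-0.592  1.071  0.226] F [-4.2 -1.5  9.6] qd7 [-0.19  0.12  0.32  0.02 -0.26  0.06 -0.96]
```

Request:
move_arm([
  [[0, 0, 0.06], [0, 0, 0.1], 0],
  [[0, 0, 0.12], [0, 0, 0.2], 0],
])

```text
clock: 16.27
position: [0.5763, 0.0192, 0.1841]
tool_rot: [3.141, -0.001, 1.039]
force: [-4.2, -1.7, 11.1]
grip_width: 0.0122
finger_force: 98.5
```

```bash
python3 st.py
```

```text
16.2667 q7 -0.168 [0.5763 0.0192 0.1841] [ 3.1410e+00 -8.0000e-04  1.0388e+00] M [-0.564  1.234  0.294] F [-4.2 -1.7 11.1] qd7 [-0.18  0.13  0.32  0.02 -0.26  0.08 -0.95]
```

Request:
move_arm([
  [[0, 0, 0.06], [0, 0, 0.1], 0],
  [[0, 0, 0.12], [0, 0, 0.2], 0],
])

```text
clock: 16.43
position: [0.5763, 0.0192, 0.1829]
tool_rot: [3.141, -0.001, 0.839]
force: [-5.0, -1.4, 12.2]
grip_width: 0.012
finger_force: 98.7
```

```bash
python3 st.py; python3 - <<'E'
from h import *
im,d=bot.grab_frame('scene'); save('sc6.png',cv2.resize(im[190:310,280:420],None,fx=5,fy=5,interpolation=cv2.INTER_CUBIC))
P=cloud('scene',d)
for r in bot.trace('scene','pad'):
    q=P[r['mask']&(d>0)]; print(r['conf'],r['bbox'],np.median(q,0),np.percentile(q[:,2],[2,10,90]))
E
```

```text
16.4333 q7 -0.327 [0.5763 0.0192 0.1829] [ 3.1413e+00 -9.0000e-04  8.3890e-01] M [-0.429  1.339  0.308] F [-5.  -1.4 12.2] qd7 [-0.17  0.14  0.31  0.01 -0.27  0.09 -0.95]
0.47 [339.5, 260.6, 352.3, 268.0] [0.58628644 0.01545407 0.07707948] [0.07036021 0.07195616 0.08129479]
```

Request:
move_arm([
  [[0, 0, 0.06], [0, 0, 0.1], 0],
  [[0, 0, 0.12], [0, 0, 0.2], 0],
])

```text
clock: 16.7
position: [0.5762, 0.0193, 0.1818]
tool_rot: [-3.141, -0.001, 0.64]
force: [-5.5, -1.7, 13.1]
grip_width: 0.012
finger_force: 98.8
```

```bash
python3 st.py
```

```text
16.7 q7 -0.485 [0.5762 0.0193 0.1818] [-3.1414e+00 -1.1000e-03  6.3980e-01] M [-0.426  1.462  0.412] F [-5.5 -1.7 13.1] qd7 [-0.16  0.15  0.31  0.01 -0.28  0.1  -0.96]
```

Request:
move_arm([
  [[0, 0, 0.06], [0, 0, 0.1], 0],
])

```text
clock: 16.78
position: [0.5762, 0.0193, 0.1812]
tool_rot: [-3.141, -0.001, 0.539]
force: [-4.7, -1.7, 14.3]
grip_width: 0.0122
finger_force: 99.0
```

```bash
python3 st.py;  python3 - <<'E'
from h import *
im,d=bot.grab_frame('scene')
P=cloud('scene',d)
for r in bot.trace('scene','pad'):
    q=P[r['mask']&(d>0)]; print(r['conf'],r['bbox'],np.median(q,0),np.percentile(q[:,2],[2,10,90]))
E
```

```text
16.7833 q7 -0.565 [0.5762 0.0193 0.1812] [-3.1413e+00 -1.1000e-03  5.3910e-01] M [-0.332  1.524  0.476] F [-4.7 -1.7 14.3] qd7 [-0.15  0.16  0.31  0.01 -0.27  0.11 -0.95]
0.26 [312.3, 220.9, 380.6, 302.6] [0.59073436 0.00525962 0.07808119] [0.00184702 0.01508192 0.15770079]
```

Request:
move_arm([
  [[0, 0, 0.06], [0, 0, 0.1], 0],
])

```text
clock: 16.97
position: [0.5762, 0.0193, 0.1807]
tool_rot: [-3.141, -0.001, 0.445]
force: [-5.1, -0.3, 12.8]
grip_width: 0.0122
finger_force: 98.8
```

```bash
python3 st.py
```

```text
16.9667 q7 -0.64 [0.5762 0.0193 0.1807] [-3.1412e+00 -1.1000e-03  4.4540e-01] M [-0.293  1.5    0.441] F [-5.1 -0.3 12.8] qd7 [-0.15  0.17  0.32  0.02 -0.3   0.13 -1.06]
```

Request:
move_arm([
  [[0, 0, 0], [0, 0, 0], 0],
  [[0, 0, 0], [0, 0, 0], 0],
  [[0, 0, 0], [0, 0, 0], 0],
])

```text
clock: 17.22
position: [0.5762, 0.0193, 0.1806]
tool_rot: [-3.141, -0.001, 0.444]
force: [-6.4, -0.9, 15.4]
grip_width: 0.0121
finger_force: 99.0
```

```bash
python3 st.py
```

```text
17.2167 q7 -0.642 [0.5762 0.0193 0.1806] [-3.1413e+00 -9.0000e-04  4.4350e-01] M [-0.283  1.539  0.032] F [-6.4 -0.9 15.4] qd7 [ 0. -0. -0.  0. -0. -0. -0.]
```

Request:
move_arm([
  [[0, 0, 0], [0, 0, 0], 20],
  [[0, 0, 0], [0, 0, 0], 40],
  [[0, 0, 0], [0, 0, 0], 70],
  [[0, 0, 0], [0, 0, 0], 100],
  [[0, 0, 0], [0, 0, 0], 100],
  [[0, 0, 0], [0, 0, 0], 100],
  [[0, 0, -2], [0, 0, 0], 100],
  [[0, 0, -5], [0, 0, 0], 100],
  [[0, 0, -8], [0, 0, 0], 100],
  [[0, 0, -11], [0, 0, 0], 100],
  [[0, 0, -11], [0, 0, 0], 100],
  [[0, 0, -11], [0, 0, 0], 100],
])

```text
clock: 18.22
position: [0.5767, 0.0196, 0.2909]
tool_rot: [3.141, -0.003, 0.444]
force: [-0.5, -0.7, -0.7]
grip_width: 0.0854
finger_force: 0.0
```

```bash
python3 st.py; python3 - <<'E'
from h import *
s=bot.observe(); im,d=bot.grab_frame('wrist'); P=cloud('wrist',d,s); q=P.reshape(-1,3)
m=q[(abs(q[:,0]-.577)<.08)&(abs(q[:,1]-.019)<.08)&(q[:,2]>.19)&(q[:,2]<.215)]
print(len(m),cv2.minAreaRect((m[:,:2]*1000).astype(np.float32)),np.median(m[:,2]))
im,d=bot.grab_frame('scene'); save('sc7.png',cv2.resize(im[190:310,280:420],None,fx=5,fy=5,interpolation=cv2.INTER_CUBIC))
P=cloud('scene',d)
for r in bot.trace('scene','pad'):
    k=P[r['mask']&(d>0)]; print(r['conf'],r['bbox'],np.median(k,0),np.percentile(k[:,2],[2,10,90]))
pinfit('scene',np.array([.517,.0225]))
E
```

```text
18.2167 q7 -0.738 [0.5767 0.0196 0.2909] [ 3.1415e+00 -2.9000e-03  4.4400e-01] M [0.058 0.008 0.025] F [-0.5 -0.7 -0.7] qd7 [ 0.01  0.03 -0.03  0.04 -0.01 -0.02  0.01]
4335 ((575.0387573242188, 20.05791473388672), (109.45701599121094, 14.030052185058594), 25.459083557128906) 0.20307162041788407
scene 0.67 [311. 219. 358. 280.] [520.1  21.4] [ 57.2 202. ] 88.5 slope xy [ 0.003 -0.014] z at near 0.0688
```

View pics/sc7.png

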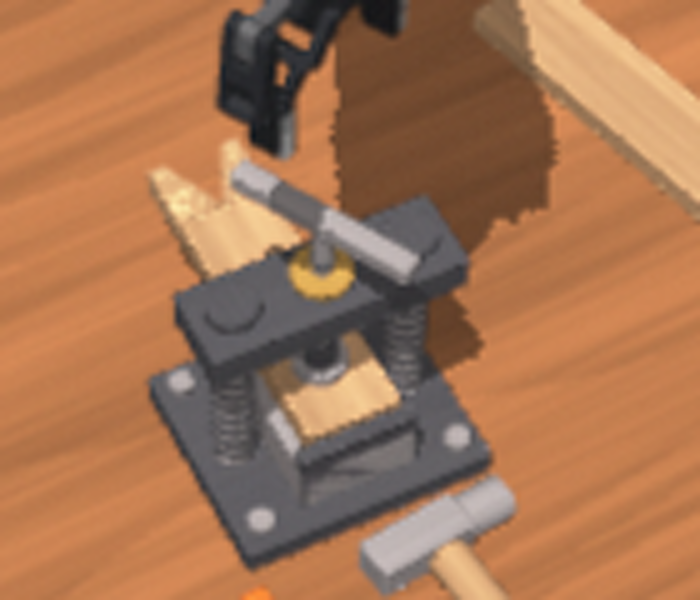

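The last picture shows the pad at (322,365) down on the pin, with the tail at the stop. The handle stayed where it was left, at 25.5°, which is 2.6 rad turned. Torque while turning rose from about 0.21 to about 0.46 N m, which means roughly 30–43 N on the pin. The gripper is clear, so I'm handing in.

```bash
python3 -c "
from h import *
print(bot.job_done())"
```

```text
the job is handed in; nothing more can be done
None
```

The job is handed in (no verdict was returned): the pin lies flat on the ledge with its tail at the stop, clamped at an estimated 30–43 N judged from handle torque. The handle is let go, the gripper is clear, and I touched nothing else on the bench.

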